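Log cooling blocks with the hand scanner and lock them in the carrier

TASK

First slide the carrier tray's hold-down bar fully to its unlocked stop, clear of the tray on the left; then take the hand scanner and read the barcode of every cooling block on the bench, in order from the shortest block to the longest, holding it still for a second some 5 to 10 cm off, beam on the middle of the label and square to it. Lay the scanner back in its cradle as it was, then stand all the blocks upright on the floor of the tray, and when all are in, slide the bar fully home to its locked stop. Leave the other things on the bench where they are.

Things in the scene. Friction and masses are not known exactly. Their poses are not given: they have to be found in the camera images.
- block_a: shortest of four aluminium cooling blocks (may be absent): 46 mm long (x), 40 wide (y), 36 high, 0.2 kg, top with two rows of 2 dark wells. Origin: centre of underside, z up. Its -x end, facing roughly the robot, has a 45 degree bevel 20 mm deep and high, with the label. Black carrying rib on top: 22 mm along x, 10 thick in y, z 36 to 62 mm, centred at x = +8, y = 0
- block_a_label (a point): centre of the barcode label (28 mm wide, 22 mm up the slope) on the bevel of block_a, at (-13, 0, 26) mm in the block's frame; its z axis is the label's outward normal (45 degrees up and towards the block's -x), its y axis is the block's y
- block_b: second shortest of four aluminium cooling blocks (may be absent): 60 mm long (x), 40 wide (y), 36 high, 0.2 kg, top with two rows of 3 dark wells. Origin: centre of underside, z up. Its -x end, facing roughly the robot, has a 45 degree bevel 20 mm deep and high, with the label. Black carrying rib on top: 22 mm along x, 10 thick in y, z 36 to 62 mm, centred at x = +8, y = 0
- block_b_label (a point): centre of the barcode label (28 mm wide, 22 mm up the slope) on the bevel of block_b, at (-20, 0, 26) mm in the block's frame; its z axis is the label's outward normal (45 degrees up and towards the block's -x), its y axis is the block's y
- block_c: second longest of four aluminium cooling blocks (may be absent): 74 mm long (x), 40 wide (y), 36 high, 0.2 kg, top with two rows of 4 dark wells. Origin: centre of underside, z up. Its -x end, facing roughly the robot, has a 45 degree bevel 20 mm deep and high, with the label. Black carrying rib on top: 22 mm along x, 10 thick in y, z 36 to 62 mm, centred at x = +8, y = 0
- block_c_label (a point): centre of the barcode label (28 mm wide, 22 mm up the slope) on the bevel of block_c, at (-27, 0, 26) mm in the block's frame; its z axis is the label's outward normal (45 degrees up and towards the block's -x), its y axis is the block's y
- block_d: longest of four aluminium cooling blocks (may be absent): 88 mm long (x), 40 wide (y), 36 high, 0.2 kg, top with two rows of 5 dark wells. Origin: centre of underside, z up. Its -x end, facing roughly the robot, has a 45 degree bevel 20 mm deep and high, with the label. Black carrying rib on top: 22 mm along x, 10 thick in y, z 36 to 62 mm, centred at x = +8, y = 0
- block_d_label (a point): centre of the barcode label (28 mm wide, 22 mm up the slope) on the bevel of block_d, at (-34, 0, 26) mm in the block's frame; its z axis is the label's outward normal (45 degrees up and towards the block's -x), its y axis is the block's y
- scanner: loose hand scanner, 0.16 kg. Grey bar handle along x, x -60 to 55 mm, 28 wide (y), z 0 to 26; at its +x end a black head 40 mm wide slants forward and down at 45 degrees, to x = 93, z -12 to 38 mm. Origin: underside of the handle, near the centre of mass; held there from above it keeps its attitude. Starts in the cradle, head away from the robot
- beam (a point): centre of the scanner's window at the lower end of its head, at (82, 0, -1) mm in the scanner's frame; its z axis is the beam, leaving the window 45 degrees downward towards the scanner's +x. The scanner reads a label 40 to 120 mm off along the beam
- cradle: white cradle fixed to the bench: foot plate 110 x 80 x 6 mm, two forks 8 mm thick at x = -34 and +34 mm; the handle lies on them at z = 36 mm between cheeks 36 mm apart, which rise to z = 52. Between the forks 60 mm is free for fingers. Origin: centre of the underside, x along the handle towards the scanner's head
- cradle_rest (a point): point (0, 0, 36) mm in the cradle's frame, where the scanner's origin lies when it is back in place
- tray: carrier tray fixed to the bench: grey base plate 180 (x) by 285 mm (y); steel rim around x -55 to 55, y -108 to 108 mm; inner floor at z = 4, rim top at z = 18 mm. Takes four blocks side by side along y, lengths along x. Origin: underside, below the centre of the rimmed area; y to the robot's left. A steel hold-down bar bridges it
- hold_bar (a joint): position (m) of the hold-down bar along the tray's +y: 0 = locked, end stop over the tray's middle; 0.145 = unlocked, end stop clear beyond the tray's left rim. Stays where left; friction about 2 N. The bar is a bridge 166 mm along x, 30 wide in y, underside 80 and top 88 mm above the tray's underside
- bar_grip (a point): on the black grip of the hold-down bar, which is an upright plate 50 mm along x, 14 mm thick in y, from z = 88 to 122 mm of the tray; this point is on its middle at z = 107 mm; moves with the bar, axes as the tray's
- tube1: bystander, loose: steel tube, 30 mm across, 88 high; origin: centre of its underside
- tube2: bystander, loose: steel tube, 30 mm across, 88 high; origin: centre of its underside
- tube3: bystander, loose: steel tube, 30 mm across, 88 high; origin: centre of its underside
- beaker: bystander, loose: glass beaker, 72 mm across, 85 high; origin: centre of its underside
- petri: bystander, loose: clear dish, 64 mm across, 20 high; origin: centre of its underside
- tip_box: bystander, loose: grey box, 75 x 55 mm, 35 high; origin: centre of its underside
- cap: bystander, loose: steel tube cap, 28 mm across, 26 high; origin: centre of its underside
Not all that is in view belongs to the job. Leave any red look-alike of the block_b alone.

How it is judged:
By the outcome, as a careful person would: the job done as asked, in the order asked, and still so for the second after the job is handed in, with the robot touching nothing.
Of block_a, block_b, block_c, block_d only 2 to 4 are there at a start; the rules pass over those that are not, and their reading is None.
At some moment in a run one of block_a, block_b, block_c, block_d may be knocked a few centimetres aside while the robot is not near it.
It also fails if it takes over 210 s, if anything falls off the work surface, if the arm or the gripper's body presses on something with over 40 N, if the wrist force passes 120 N, or if a joint passes its speed limit or range.

ROBOT

A 6-joint arm with a two-finger parallel gripper is mounted at the origin on the work surface. World frame = base frame: x ahead of the robot, y to its left, z up, the work surface at z = 0. Lengths are in m, angles in rad, forces in N, time in s.
With the tool pointing down it reaches from about 0.3 to 0.775 m from the base axis. Payload 14.6 kg.
Tool frame: the origin (TCP) lies midway between the tips of the shut fingers; the grasp point (between the pads) lies 19 mm behind it; z points along the fingers, y is the line along which they close (so a half turn about z gives the same grasp; the last joint's range is limited). The gripper opens to 85 mm and grips with 20 to 120 N. Pads are 22 mm wide; open, the fingers measure 114 mm over their backs; the gripper's body (76 mm by 85 mm) begins 54 mm behind the grasp point. The pads swing forward as they close: fully open they stand 13 mm farther back than shut.
Start: joints at [-1.309, 0.3, 1.521, -0, 1.321, -0.067], TCP at [0.178, -0.521, 0.21] pointing down, gripper open.
Joint ranges: [-3.03, 3.03], [-0.79, 2.21], [0.23, 2.52], [-1.04, 4.18], [0, 3.07], [-2.55, 2.55]. Speed limits (rad/s): [2.22, 2.22, 2.57, 3.14, 3.14, 3.14].

INTERFACE

Orientations are given as a 3x3 rotation matrix whose columns are the frame's x, y, z axes.
In Python, from bench import manip, release, gripper_close, readout, eyes, order gives the robot as it stands. Calls block until the motion is done:
- manip.move_to(position, orientation): joint-space move of the TCP to a pose.
- manip.line_to(position, orientation=None, v=0.15, max_force=None): straight line of the TCP; orientation=None keeps the orientation; v is the mean speed in m/s. With max_force (N) it stops when the force on the tool has changed by that much, and returns True; else False.
- manip.movej(angles): joint-space move.
- release() and gripper_close(squeeze=None): open the fingers fully, or close them until they stop; squeeze is the grip in N (None keeps the last).
- manip.pause(seconds).
- manip.inverse_kinematics(position, orientation): joint angles nearest the present ones, or None.
- readout.read_state(): the state.
- eyes.camera(name): name is "side" or "top" or "wrist"; returns the picture (420x560x3 uint8, red, green, blue); there is no depth.
- eyes.camera_info(name): a dict with "fx", "fy", "cx", "cy" (pixels), "extrinsics" (4x4, takes a point from world to camera coordinates). Camera axes: x right, y up, looking along -z (the intrinsics and any distortion apply to the point x, -y, -z); pixel columns grow to the right and rows downward; lengths in m; the calibration is good to about 2 mm. A picture is of the moment at which its call begins: read the wrist's pose just before it. camera_info takes no time and is no camera call; for the wrist camera it gives the pose at the moment of the call.
A pose or a line that the arm cannot do raises manip.IKError and nothing moves.
- order.job_done(): hands the job in; it is judged then, once.
Trained networks look in the newest picture that a camera, given by its name, has taken for a name from the list of things; names that differ only in an ending like _2 or _b are one class to them, and where a whole thing is asked for, a point or a joint stands for the part that bears it (a point fixed in the world has none). Each returns a list of dicts, best first, with "score" (0 to 1); they miss things now and then, are a little off and sometimes report something else, mostly with a low value. They report only what shows in the picture. A call takes as long as a camera call. They do not tell look-alikes from the thing itself.
- eyes.boxes_of(camera, thing): "centre" ([row, column] in pixels, amid what is visible of it).
- eyes.cut_out(camera, thing): "region" (420x560 bool, what is visible of it) and "centre" ([row, column] in pixels, amid what is visible of it).
The state is a dict: "time_s": time; "qpos": joint angles; "qd": joint speeds; "tau": joint torques, N m; "tool_pos": TCP position; "ee_rot": TCP orientation; "wrist_force": force on the tool from outside, world axes, zero at the start; "ft_torque": the same for the moment, N m; "width": opening from 0.0 (shut) to 1.0 (fully open); "grip_force": force on a finger pad.
Only numpy, scipy, OpenCV 4.12 (cv2) and the standard library are available. Lean on these libraries where they do the work, as an engineer would, in place of code of your own. Each camera call takes 0.05 s, during which the arm holds its last target. There are 200 camera calls.

## Working session

There is one attempt and no reset: what is moved stays moved. The work goes in short steps, each a Python script; the robot and the scene stay as the last script left them, time stands still between calls to the robot, and variables do not carry over. Pictures are saved under pics/ and viewed, at most 18 in all, crops included, and the job is handed in when it is done.

```bash
ls; mkdir -p pics
python3 - <<'E'
from bench import manip, release, gripper_close, readout, eyes, order
import cv2, numpy as np
for n in ("top","side","wrist"):
    im=eyes.camera(n); cv2.imwrite(f"pics/{n}0.png",im[:,:,::-1])
    i=eyes.camera_info(n); print(n,{k:(np.round(v,4).tolist() if k=="extrinsics" else v) for k,v in i.items()})
s=readout.read_state(); print(s)
E
```

```text
pics
top {'fx': 526.2517972975056, 'fy': 526.2517972975056, 'cx': 282.11401096667663, 'cy': 208.88829462601615, 'extrinsics': [[0.0103, -0.9999, 0.0069, -0.0564], [0.9982, 0.0107, 0.0594, -0.5437], [-0.0594, 0.0063, 0.9982, -1.5317], [0.0, 0.0, 0.0, 1.0]]}
side {'fx': 454.8864528535826, 'fy': 454.8864528535826, 'cx': 279.2245336314627, 'cy': 205.82232213283714, 'extrinsics': [[-0.8114, -0.5844, -0.0037, 0.4009], [0.3453, -0.4845, 0.8037, -0.2895], [-0.4715, 0.6509, 0.595, -0.9994], [0.0, 0.0, 0.0, 1.0]]}
wrist {'fx': 306.34942149122753, 'fy': 306.34942149122753, 'cx': 280.54025418017056, 'cy': 212.78867856684352, 'extrinsics': [[0.3238, -0.9461, -0.001, -0.5497], [0.8943, 0.3064, -0.3261, 0.0429], [0.3089, 0.1047, 0.9453, -0.3811], [0.0, 0.0, 0.0, 1.0]]}
{'time_s': 0.15, 'qpos': array([-1.30860358e+00,  3.00326513e-01,  1.52139546e+00,  3.83365824e-05,
        1.32068312e+00, -6.66232846e-02]), 'qd': array([-0.00048744, -0.00106386, -0.0022909 , -0.00077828,  0.0011737 ,
        0.000563  ]), 'tau': array([-6.43757940e-04, -5.43670893e+01, -3.61885893e+01, -5.21738514e-05,
        3.16044832e-03, -2.25588491e-05]), 'tool_pos': array([ 0.17755675, -0.52036727,  0.20927916]), 'ee_rot': array([[ 9.46428415e-01,  3.22913649e-01, -1.74709932e-04],
       [ 3.22913684e-01, -9.46428086e-01,  7.94303875e-04],
       [ 9.11411761e-05, -8.08167986e-04, -9.99999669e-01]]), 'wrist_force': array([ 0.49238159,  0.38188944, -0.31707756]), 'ft_torque': array([-0.03856964,  0.02636473, -0.03226782]), 'grip_force': 0.0, 'width': 0.9942759752305023}
```

View pics/top0.png

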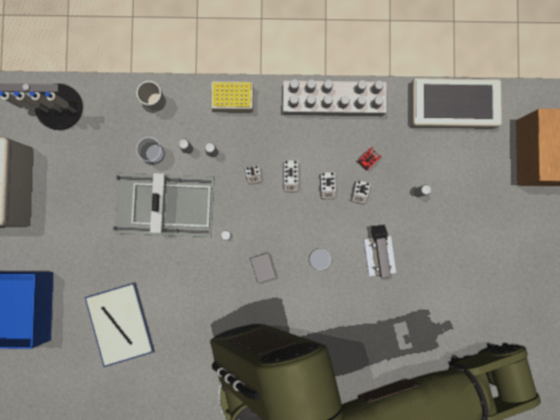

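View pics/side0.png

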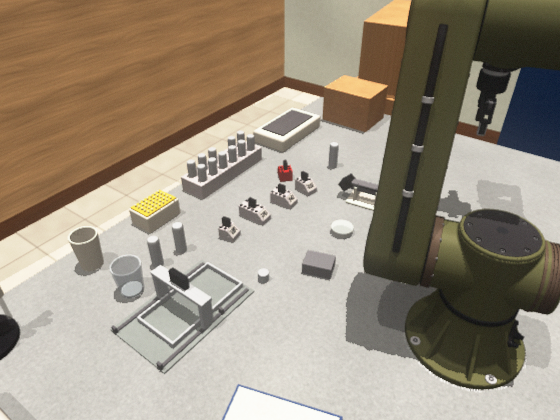

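The top picture shows all four blocks: a (r174,c253), d (r176,c291), c (r185,c328) and b (r191,c361). The red look-alike is at (158,370), the scanner at (252,380), the tray around (205,172), and the bar at column 157, part way along. The side picture agrees.

```bash
cat > h.py <<'E'
from bench import manip, release, gripper_close, readout, eyes, order
import cv2, numpy as np
from scipy.optimize import minimize
D=np.array([[1.,0,0],[0,-1,0],[0,0,-1]])
def Rz(a): c,s=np.cos(a),np.sin(a); return np.array([[c,-s,0],[s,c,0],[0,0,1.]])
def down(yaw): return Rz(yaw)@D          # tool x at yaw
def proj(ci,P):
    E=ci["extrinsics"]; p=np.atleast_2d(P)@E[:3,:3].T+E[:3,3]
    return np.c_[ci["cx"]+ci["fx"]*p[:,0]/-p[:,2], ci["cy"]-ci["fy"]*p[:,1]/-p[:,2]]   # col,row
def ray(ci,c,r):
    E=ci["extrinsics"]; R=E[:3,:3]; o=-R.T@E[:3,3]
    return o, R.T@np.array([(c-ci["cx"])/ci["fx"],-(r-ci["cy"])/ci["fy"],-1])
def onplane(ci,c,r,z):
    o,d=ray(ci,c,r); return o+d*(z-o[2])/d[2]
def shot(cam,name=None):
    ci=eyes.camera_info(cam); im=eyes.camera(cam)
    if name: cv2.imwrite(f"pics/{name}.png",im[:,:,::-1])
    return ci,im
def hullpts(parts): return [np.array(p)/1000. for p in parts]
def box(x0,x1,y0,y1,z0,z1): return [(x,y,z) for x in(x0,x1) for y in(y0,y1) for z in(z0,z1)]
LEN=dict(a=46,b=60,c=74,d=88)
def blockparts(k):
    h=LEN[k]/2
    body=[(x,y,z) for y in(-20,20) for x,z in((-h,0),(h,0),(h,36),(-h+20,36),(-h,16))]
    return hullpts([body,box(-3,19,-5,5,36,62)])
SCAN=hullpts([box(-60,55,-14,14,0,26),[(x,y,z) for y in(-20,20) for x,z in((55,38),(43,10),(71,-12),(93,10))]])
def sil(ci,parts,x,y,z,yaw,s=4):
    m=np.zeros((420,560),np.uint8)
    for p in parts:
        q=proj(ci,p@Rz(yaw).T+[x,y,z])
        cv2.fillConvexPoly(m,cv2.convexHull(np.round(q*16).astype(np.int32)),255,cv2.LINE_AA,4)
    return m/255.
def fit(views,parts,x0,free_z=False):
    """views: [(ci,mask)], x0=[x,y,z,yaw]; returns pose, iou"""
    x0=np.array(x0,float)
    S=np.array([.01,.01,.01,.15])
    idx=[0,1,3]+([2] if free_z else [])
    bl=[(ci,cv2.GaussianBlur(m.astype(float),(0,0),1)) for ci,m in views]
    def f(u):
        p=x0.copy(); p[idx]+=S[idx]*u; e=0
        for ci,m in bl:
            s=cv2.GaussianBlur(sil(ci,parts,*p),(0,0),1); e+=((s-m)**2).sum()/m.sum()
        return e/len(bl)
    best=min((minimize(f,np.eye(len(idx))[2]*k,method="Nelder-Mead",options=dict(xatol=.01,fatol=1e-5,maxiter=400)) for k in(-2,0,2)),key=lambda r:r.fun)
    p=x0.copy(); p[idx]+=S[idx]*best.x
    return p,best.fun
E
python3 - <<'E'
from h import *
ci,im=shot("top")
for k,z in(("block_a",.03),("scanner",.05),("tray",.01),("hold_bar",.085),("cradle",.02),("tube1",.05),("beaker",.05),("cap",.02),("petri",.01),("tip_box",.03)):
    for d in eyes.boxes_of("top",k): 
        r,c=d["centre"]; print(k,round(d["score"],2),np.round(d["centre"]),np.round(onplane(ci,c,r,z),3))
E
```

```text
block_a 0.88 [184. 327.] [ 0.619 -0.181  0.03 ]
block_a 0.86 [175. 293.] [ 0.644 -0.082  0.03 ]
block_a 0.79 [190. 362.] [ 0.601 -0.284  0.03 ]
block_a 0.75 [175. 255.] [0.643 0.029 0.03 ]
block_a 0.69 [158. 370.] [ 0.694 -0.307  0.03 ]
block_a 0.39 [203. 159.] [0.558 0.309 0.03 ]
scanner 0.71 [204. 158.] [0.553 0.305 0.05 ]
scanner 0.64 [250. 381.] [ 0.428 -0.335  0.05 ]
tray 0.78 [202. 167.] [0.562 0.289 0.01 ]
tray 0.75 [144. 184.] [0.734 0.244 0.01 ]
hold_bar 0.66 [203. 159.] [0.553 0.296 0.085]
cradle 0.83 [254. 374.] [ 0.416 -0.319  0.02 ]
tube1 0.65 [146. 188.] [0.721 0.223 0.05 ]
tube1 0.64 [191. 419.] [ 0.599 -0.445  0.05 ]
tube1 0.57 [148. 210.] [0.716 0.159 0.05 ]
beaker 0.95 [152. 151.] [0.701 0.331 0.05 ]
petri 0.86 [256. 321.] [ 0.406 -0.166  0.01 ]
tip_box 0.58 [268. 263.] [0.371 0.004 0.03 ]
```

```bash
cat > survey.py <<'E'
from h import *
import pickle
out={}
def take(n,p,things):
    manip.move_to(np.array(p),D); manip.pause(.15)
    ci,im=shot("wrist",n); out[n]=(ci,im,{t:eyes.cut_out("wrist",t) for t in things})
    print(n,readout.read_state()["time_s"],{t:[(round(d["score"],2),np.round(d["centre"]).tolist()) for d in v] for t,v in out[n][2].items()})
take("w_sc1",(.37,-.36,.22),["scanner","cradle"])
take("w_sc2",(.42,-.30,.22),["scanner","cradle"])
take("w_b1",(.52,-.27,.22),["block_a"])
take("w_b2",(.56,-.16,.22),["block_a"])
take("w_b3",(.58,-.04,.22),["block_a"])
take("w_b4",(.57,.04,.22),["block_a"])
take("w_t1",(.48,.24,.3),["tray","hold_bar"])
take("w_t2",(.48,.33,.3),["tray","hold_bar"])
pickle.dump(out,open("survey.pkl","wb"))
E
python3 survey.py
python3 -c "
import cv2,numpy as np
r=lambda n:cv2.imread(f'pics/{n}.png')
g=np.vstack([np.hstack([r('w_sc2'),r('w_b1'),]),np.hstack([r('w_b3'),r('w_t1')])]); cv2.imwrite('pics/m1.png',cv2.resize(g,(800,600)))"
```

```text
w_sc1 1.9833 {'scanner': [(0.71, [122.0, 257.0])], 'cradle': [(0.73, [142.0, 278.0])]}
w_sc2 2.6917 {'scanner': [(0.71, [172.0, 313.0])], 'cradle': [(0.73, [184.0, 301.0])]}
w_b1 3.4417 {'block_a': [(0.89, [67.0, 99.0]), (0.86, [72.0, 15.0]), (0.85, [96.0, 200.0]), (0.7, [113.0, 290.0])]}
w_b2 4.2333 {'block_a': [(0.86, [135.0, 300.0]), (0.83, [148.0, 384.0]), (0.82, [58.0, 418.0]), (0.81, [107.0, 202.0]), (0.77, [107.0, 106.0])]}
w_b3 5.0417 {'block_a': [(0.91, [127.0, 309.0]), (0.85, [127.0, 215.0]), (0.65, [79.0, 527.0]), (0.63, [167.0, 482.0]), (0.59, [150.0, 402.0])]}
w_b4 5.7083 {'block_a': [(0.89, [160.0, 537.0]), (0.82, [120.0, 378.0]), (0.78, [118.0, 285.0]), (0.6, [142.0, 471.0]), (0.53, [76.0, 559.0]), (0.26, [288.0, 534.0])]}
w_t1 6.9333 {'tray': [(0.7, [110.0, 236.0])], 'hold_bar': [(0.84, [111.0, 229.0])]}
w_t2 7.6833 {'tray': [(0.89, [111.0, 301.0])], 'hold_bar': [(0.88, [110.0, 306.0])]}
```

View pics/m1.png

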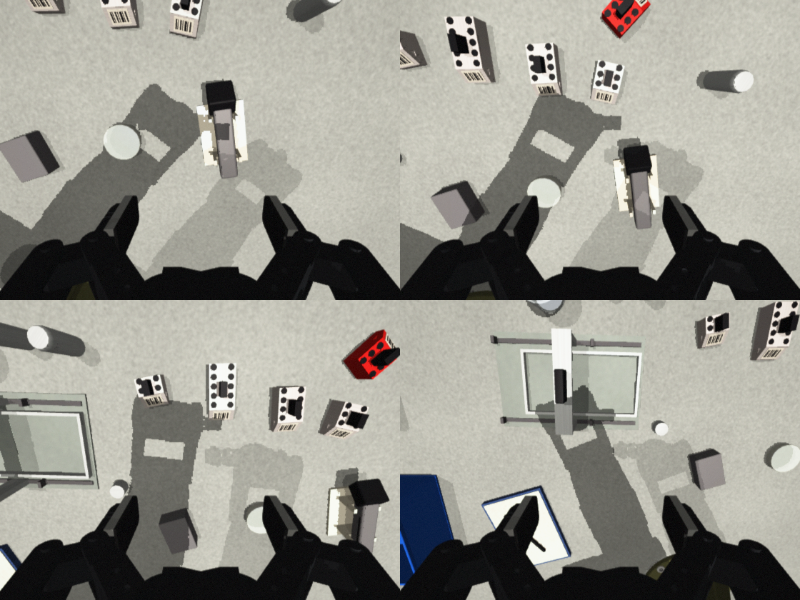

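The blocks stand left to right as a, d, c, b, with the red one behind b. The scanner lies in the cradle with its head forward, and the bar stands over the tray's left half. Next I fit the models.

```bash
cat > fitall.py <<'E'
from h import *
import pickle
o=pickle.load(open("survey.pkl","rb"))
def views_of(key,P,names,r=25):
    v=[]
    for n in names:
        ci,im,m=o[n]; q=proj(ci,[P])[0]
        for d in m[key]:
            c=np.array(d["centre"])[::-1]; reg=d["region"]
            ys,xs=np.nonzero(reg)
            if np.hypot(*(c-q))<r and xs.min()>2 and xs.max()<557 and ys.min()>2: v.append((ci,reg)); break
    return v
res={}
W=["w_b1","w_b2","w_b3","w_b4"]
for slot,(x,y) in dict(s1=(.643,.029),s2=(.644,-.082),s3=(.619,-.181),s4=(.601,-.284)).items():
    v=views_of("block_a",(x,y,.03),W)
    for k in "abcd":
        p,e=fit(v,blockparts(k),[x,y,0,0],True); print(slot,k,len(v),np.round(p,4),round(e,4))
v=views_of("scanner",(.428,-.335,.05),["w_sc1","w_sc2"],40)
p,e=fit(v,SCAN,[.41,-.33,.036,0],True); print("scanner",len(v),np.round(p,4),e)
ci,im,m=o["w_sc2"]; 
ov=im.copy()
for k in("w_t1","w_t2"):
    cv2.imwrite(f"pics/z_{k}.png",cv2.resize(o[k][1][0:200,100:400] if k=="w_t1" else o[k][1][0:200,150:450],None,fx=2.6,fy=2.6,interpolation=cv2.INTER_CUBIC)[:,:,::-1])
E
python3 fitall.py
```

```text
s1 a 3 [0.643  0.029  0.     0.2234] 0.2379
s1 b 3 [0.6429 0.029  0.     0.6907] 0.4522
s1 c 3 [ 6.4290e-01  2.9000e-02 -1.0000e-04  1.6392e+00] 0.6377
s1 d 3 [ 6.4290e-01  2.9000e-02 -1.0000e-04  1.6512e+00] 0.9041
s2 a 4 [ 0.644  -0.082  -0.      0.5931] 0.4986
s2 b 4 [ 0.644  -0.082   0.      0.3434] 0.4032
s2 c 4 [ 0.6387 -0.0749 -0.0018  0.0582] 0.126
s2 d 4 [ 0.644  -0.082   0.      0.2212] 0.3134
s3 a 4 [ 0.619  -0.181   0.      0.1206] 0.3331
s3 b 4 [ 0.619  -0.181   0.      0.0306] 0.1825
s3 c 4 [ 0.619  -0.181   0.      0.0505] 0.1976
s3 d 4 [ 0.619  -0.181   0.      0.0728] 0.2599
s4 a 3 [ 0.601  -0.284   0.     -0.1633] 0.2203
s4 b 3 [ 0.601  -0.284   0.     -0.1385] 0.242
s4 c 3 [ 0.601  -0.284   0.     -0.2064] 0.3154
s4 d 3 [ 0.601 -0.284  0.    -0.227] 0.5442
scanner 2 [ 0.41  -0.33   0.036  0.01 ] 0.41413151136956133
```

View pics/z_w_t1.png

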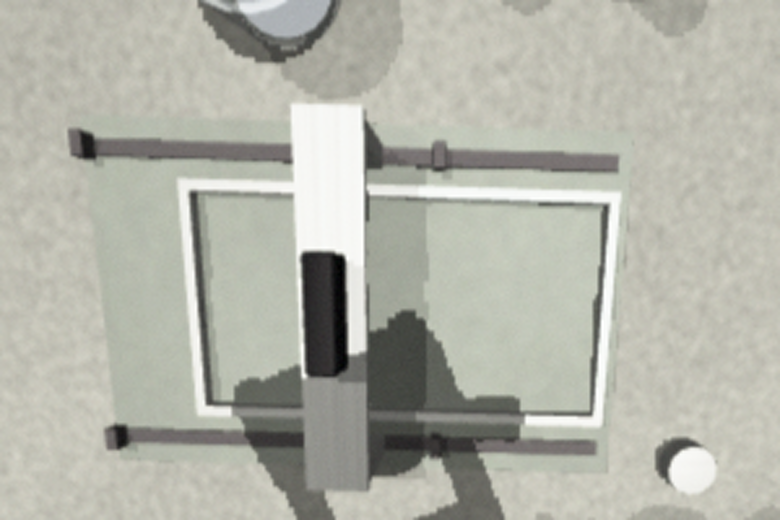

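View pics/z_w_t2.png

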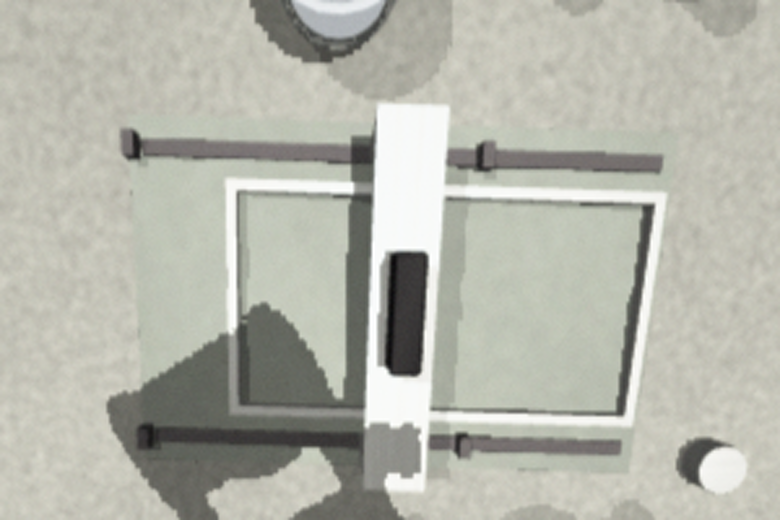

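The crops give the tray's rim corners clearly. In w_t1 they are about (180,180), (620,192), (600,427) and (198,416); in w_t2 about (226,180), (665,193), (635,425) and (230,414). The bar's top face shows in both.

```bash
python3 - <<'E'
s=open('h.py').read()
s=s.replace('''best=min((minimize(f,np.eye(len(idx))[2]*k,method="Nelder-Mead",options=dict(xatol=.01,fatol=1e-5,maxiter=400)) for k in(-2,0,2))''',
'''n=len(idx); sx=np.vstack([np.zeros(n),np.eye(n)])-.2
    best=min((minimize(f,sx[0],method="Nelder-Mead",options=dict(initial_simplex=sx+np.eye(n)[2]*k,xatol=.01,fatol=1e-5,maxiter=300)) for k in(-2,0,2))''')
open('h.py','w').write(s)
E
cat > tray.py <<'E'
from h import *
import pickle
from scipy.optimize import least_squares
o=pickle.load(open("survey.pkl","rb"))
pts={"w_t1":(100,[(180,180),(620,192),(600,427),(198,416)],[(291,104),(363,106),(369,488),(306,490)]),
     "w_t2":(150,[(226,180),(665,193),(635,425),(230,414)],[(378,104),(449,106),(424,491),(364,488)])}
def f(u):
    x,y,zr,yaw,L,W,bx,by,bz=u; e=[]
    rim=np.array([(W,L,0),(W,-L,0),(-W,-L,0),(-W,L,0)])@Rz(yaw).T+[x,y,zr]
    bar=np.array([(.083,.015,0),(.083,-.015,0),(-.083,-.015,0),(-.083,.015,0)])@Rz(yaw).T+[bx,by,bz]
    for n,(off,a,b) in pts.items():
        ci=o[n][0]; e+=[proj(ci,rim)-(np.array(a)/2.6+[off,0]),proj(ci,bar)-(np.array(b)/2.6+[off,0])]
    return np.concatenate(e).ravel()
r=least_squares(f,[.56,.28,.018,0,.108,.055,.56,.3,.088]); u=r.x; print(np.round(u,4),np.abs(r.fun).max())
t=Rz(u[3]).T@(u[6:9]-u[:3]); print("bar in tray",t)
E
python3 tray.py; python3 fitall.py
```

```text
[ 0.5492  0.2756  0.0186 -0.027   0.1126  0.0598  0.5504  0.3003  0.0872] 1.1055183882855317
bar in tray [0.00051341 0.02469179 0.06859933]
s1 a 3 [ 0.6414  0.0362 -0.0022  0.1757] 0.0105
s1 b 3 [ 0.6368  0.0361 -0.0084  0.1804] 0.2436
s1 c 3 [ 0.6295  0.0354 -0.0131  0.1836] 0.5006
s1 d 3 [ 0.6234  0.0347 -0.0181  0.2012] 0.7437
s2 a 4 [ 0.6568 -0.0744  0.0026  0.0019] 0.3872
s2 b 4 [ 6.497e-01 -7.420e-02  1.900e-03 -2.000e-04] 0.2394
s2 c 4 [ 0.6428 -0.0744  0.002   0.0022] 0.0981
s2 d 4 [ 0.6388 -0.0744 -0.0011  0.0187] 0.0116
s3 a 4 [ 0.622  -0.1832  0.0025  0.1257] 0.2941
s3 b 4 [ 0.6159 -0.1836  0.0016  0.0837] 0.1221
s3 c 4 [ 0.6121 -0.1841 -0.0015  0.0624] 0.0128
s3 d 4 [ 0.6067 -0.1847 -0.0041  0.0527] 0.1573
s4 a 3 [ 0.5967 -0.2805  0.0038 -0.1004] 0.1517
s4 b 3 [ 0.5936 -0.2807 -0.0015 -0.212 ] 0.0126
s4 c 3 [ 0.5884 -0.2802 -0.005  -0.216 ] 0.1977
s4 d 3 [ 0.5812 -0.2791 -0.0065 -0.209 ] 0.4031
scanner 2 [ 0.4054 -0.3399  0.0279  0.1393] 0.018008447524861276
```

All fits are clean: a at s1, d at s2, c at s3, b at s4. Now the bar.

```bash
cat >> h.py <<'E'
TR=np.array([.5492,.2756]); TY=-.027
def tray(x,y,z): return np.r_[TR,0]+Rz(TY)@np.array([x,y,z])
E
python3 - <<'E'
from h import *
import pickle
o=pickle.load(open("survey.pkl","rb"))
b=np.array([.5504,.3003,0]); R=down(TY); ax=Rz(TY)[:,1]
manip.move_to(b+[0,0,.19],R); manip.line_to(b+[0,0,.097],v=.12)
gripper_close(40)
s=readout.read_state(); print("w",s["width"],s["grip_force"],s["tool_pos"],s["wrist_force"])
p=s["tool_pos"]
manip.line_to(p+ax*.105,v=.1)
hit=manip.line_to(p+ax*.128,v=.04,max_force=12)
s=readout.read_state(); print(hit,(s["tool_pos"]-p)@ax,s["wrist_force"],s["time_s"])
manip.line_to(s["tool_pos"]-ax*.0005,v=.05)
release(); q=readout.read_state()["tool_pos"]; manip.line_to(q+[0,0,.1],v=.2)
s=readout.read_state(); print(s["time_s"])
for z in(.02,.036): print(z)
v=[(o[n][0],o[n][2]["scanner"][0]["region"]) for n in("w_sc1","w_sc2")]
for z in(.028,.036): print(fit(v,SCAN,[.405,-.34,z,.14]))
CR=hullpts([box(-55,55,-40,40,0,6)])
for n in("w_sc1","w_sc2"):
    ci,im,m=o[n]; ov=im.copy()
    p,_=fit([(ci,m["scanner"][0]["region"])],SCAN,[.405,-.34,.036,.14]); print(n,p)
    ov[cv2.Canny((sil(ci,SCAN,.405,-.34,.036,.139)*255).astype(np.uint8),50,100)>0]=[255,0,0]
    ov[cv2.Canny(m["scanner"][0]["region"].astype(np.uint8)*255,50,100)>0]=[0,0,255]
    cv2.imwrite(f"pics/ov_{n}.png",cv2.resize(ov[60:280,180:400],(400,400),interpolation=cv2.INTER_CUBIC)[:,:,::-1])
a=cv2.imread("pics/ov_w_sc1.png");c=cv2.imread("pics/ov_w_sc2.png");cv2.imwrite("pics/ov.png",np.hstack([a,c]))
shot("top","top1")
E
```

```text
w 0.14177131308944807 39.145638942718506 [0.5504262  0.30037226 0.0972369 ] [-0.22595851 -0.5591297   3.08089647]
True 0.12107248057014111 [-1.21206249 -5.51191607  6.92836272] 11.525
13.125
0.02
0.036
(array([ 0.40544416, -0.3399759 ,  0.028     ,  0.13930486]), np.float64(0.018070603347795988))
(array([ 0.40571166, -0.33992912,  0.036     ,  0.13948403]), np.float64(0.03618275237882627))
w_sc1 [ 0.40527426 -0.33998992  0.036       0.13860122]
w_sc2 [ 0.40633579 -0.33969189  0.036       0.13918046]
```

View pics/ov.png

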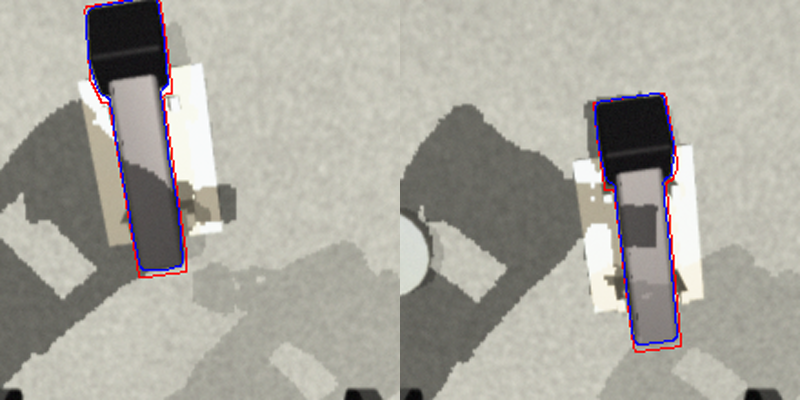

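View pics/top1.png

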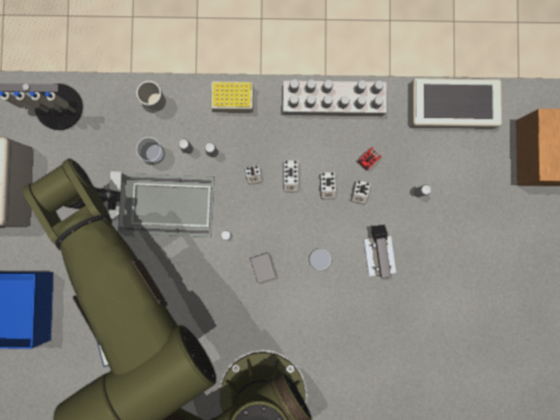

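The bar is at its stop: it moved 121 mm from 24.7 mm, and the top picture shows it clear of the tray at column 115. The overlay confirms the scanner pose, with its origin at about (0.4055, −0.340) and yaw 0.139. Next I take the scanner and read.

```bash
cat >> h.py <<'E'
import json,os
POSE=dict(a=[.6414,.0362,0,.1757],b=[.5936,-.2807,0,-.212],c=[.6121,-.1841,0,.0624],d=[.6388,-.0744,0,.0187])
if os.path.exists("pose.json"): POSE=json.load(open("pose.json"))
def relook(k,name=None):
    """wrist shot, refit block k; updates POSE"""
    ci,im=shot("wrist",name); best=None
    p0=POSE[k]
    for d in eyes.cut_out("wrist","block_"+k):
        reg=d["region"]; ys,xs=np.nonzero(reg)
        if len(xs)<200 or im[reg][:,0].mean()>1.6*im[reg][:,1].mean(): continue
        w=onplane(ci,d["centre"][1],d["centre"][0],.03)
        if np.hypot(*(w[:2]-p0[:2]))>.10: continue
        p,e=fit([(ci,reg)],blockparts(k),[w[0],w[1],0,p0[3]])
        print("  cand",k,round(d["score"],2),np.round(p,4),round(e,3),"clip" if ys.min()<2 or xs.min()<2 or xs.max()>557 else "")
        if best is None or e<best[1]: best=(p,e)
    if best is not None and best[1]<.06:
        if np.hypot(*(best[0][:2]-p0[:2]))>.006: print("  MOVED",k)
        POSE[k]=best[0].tolist(); json.dump(POSE,open("pose.json","w")); return True
    return False
def T(): return round(readout.read_state()["time_s"],1)
E
cat > pickscan.py <<'E'
from h import *
p=np.array([.4055,-.340,.030]); R=down(.139)
manip.move_to(p+[0,0,.27],R); print(T()); manip.line_to(p+[0,0,.10],v=.25); manip.line_to(p,v=.12)
gripper_close(50); s=readout.read_state(); print(s["width"],s["grip_force"],s["tool_pos"],s["wrist_force"])
json.dump(s["tool_pos"].tolist(),open("scan_tcp.json","w"))
manip.line_to(p+[0,0,.06],v=.1); print(readout.read_state()["width"],readout.read_state()["wrist_force"])
manip.line_to(p+[0,0,.27],v=.3); print(T())
b=POSE["a"]; manip.move_to([b[0]-.15,b[1],.30],down(b[3])); manip.pause(.2)
print(relook("a","look_a"),T())
E
python3 pickscan.py
```

```text
15.9
0.30887149213401854 49.88148629665375 [ 0.40565989 -0.34018654  0.03044054] [-1.17870024  0.56282046  5.2378776 ]
0.3143266896283986 [-0.39729192  0.30033687 -1.73266984]
19.9
  cand a 0.73 [0.6415 0.0358 0.     0.1897] 0.009 
True 21.6
```

View pics/look_a.png

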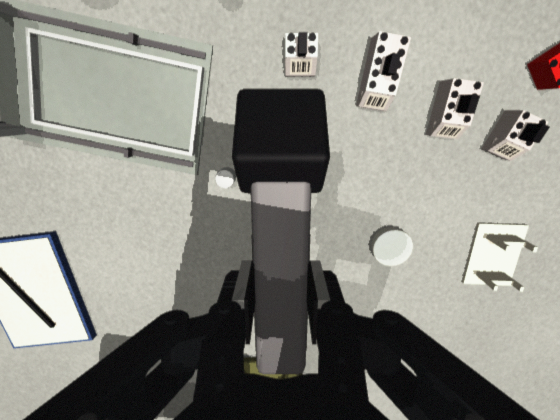

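The scanner sits straight in the grip, with its head at (135,282). Block a is ahead at (53,302), the empty cradle is on the right, and all four blocks are unmoved. Now the readings.

```bash
cat > read.py <<'E'
from h import *
import sys
sx=json.load(open("scan_tcp.json")); dz=.036-sx[2]
d=cv2.imread("pics/look_a.png").max(2)[60:200,225:340]<40; ys,xs=np.nonzero(d); print("head px",xs.min()+225,xs.max()+225,ys.min()+60)
ci=eyes.camera_info("wrist"); s=readout.read_state(); yaw=np.arctan2(s["ee_rot"][1,0],s["ee_rot"][0,0])
q=proj(ci,SCAN[1]@Rz(yaw).T+s["tool_pos"]+[0,0,dz]); print("pred",q.min(0),q.max(0))
for k in "abcd":
    b=POSE[k]
    if k!="a":
        manip.move_to([b[0]-.15,b[1],.30],down(b[3])); manip.pause(.2)
        if not relook(k): print("lost",k); sys.exit()
    x,y,_,yw=POSE[k]; Rb=Rz(yw)
    lab=np.array([x,y,0])+Rb@[-LEN[k]/2000+.010,0,.026]
    org=lab+Rb@(np.array([-1,0,1])*.070*.7071)-Rb@[.082,0,-.001]
    tcp=org-[0,0,dz]
    manip.move_to(tcp+[0,0,.10],down(yw)); manip.line_to(tcp,v=.15); manip.pause(1.5)
    s=readout.read_state(); print(k,np.round(s["tool_pos"]-tcp,4),s["time_s"])
    if k=="a": shot("side","side_read_a")
    manip.line_to(tcp+[0,0,.14],v=.25)
print(T())
E
python3 read.py
```

```text
head px 232 328 63
pred [230.75692161  86.54680147] [329.76787911 193.91069906]
a [-0. -0.  0.] 24.5583
  cand b 0.87 [ 0.6165 -0.1835  0.      0.0296] 0.109 
  cand b 0.81 [ 0.5933 -0.2804  0.     -0.2156] 0.021 
b [0. 0. 0.] 29.7
  cand c 0.82 [ 0.6125 -0.1839  0.      0.0487] 0.008 
c [-0.  0. -0.] 34.125
  cand d 0.76 [ 0.6396 -0.0742  0.      0.0134] 0.02 
d [-0.  0. -0.] 38.6833
39.4
```

View pics/side_read_a.png

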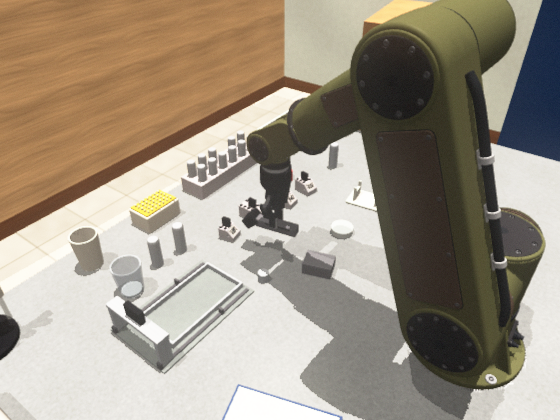

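The side picture shows the scanner head just in front of block a, the bar clear of the tray, and nothing disturbed. Now I return the scanner.

Run:
```python
from h import *
p=np.array(json.load(open("scan_tcp.json"))); R=down(.139)
manip.move_to(p+[0,0,.22],R); manip.line_to(p+[0,0,.05],v=.2)
print(manip.line_to(p+[0,0,.0003],v=.05,max_force=12)); s=readout.read_state(); print(s["tool_pos"]-p,s["wrist_force"])
release(); manip.pause(.2); manip.line_to(p+[0,0,.19],v=.25)
manip.move_to([.37,-.36,.22],D); manip.pause(.2)
ci,im=shot("wrist","sc_back"); v=[(ci,d["region"]) for d in eyes.cut_out("wrist","scanner")[:1]]
print(fit(v,SCAN,[.4055,-.34,.036,.139]),T())
cv2.imwrite("pics/scb.png",np.hstack([cv2.imread("pics/w_sc1.png")[60:300,150:430],im[60:300,150:430,::-1]]))
```

```text
False
[ 0.00010999 -0.00011071  0.0004923 ] [ 0.48861186 -0.35115598 -1.84844528]
(array([ 0.40604646, -0.3403784 ,  0.036     ,  0.13881662]), np.float64(0.04262761102152302)) 44.9
```

View pics/scb.png

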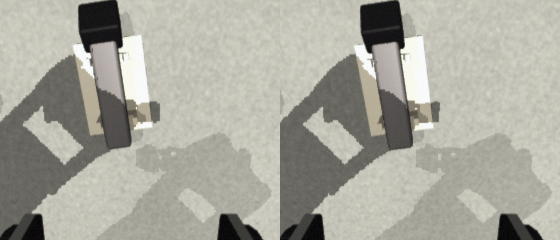

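The before (left) and after (right) pictures match, so the scanner is back as it was. Next are the blocks, starting with d.

```bash
cat > place.py <<'E'
from h import *
import sys
SLOT=dict(d=(-.006,-.084),a=(.028,-.035),c=(-.014,.014),b=(.020,.062))
def go(k):
    b=POSE[k]; manip.move_to([b[0]-.08,b[1],.25],D); manip.pause(.2)
    if not relook(k,"pl_"+k): print("lost",k); sys.exit()
    x,y,_,yw=POSE[k]; R=down(yw)
    g=np.array([x,y,0])+Rz(yw)@[.008,0,.040]
    manip.move_to(g+[0,0,.11],R); manip.line_to(g,v=.12); gripper_close(50)
    s=readout.read_state(); print(k,"w",round(s["width"],3),s["grip_force"],s["wrist_force"])
    h=s["tool_pos"]; manip.line_to(h+[0,0,.17],v=.2)
    s=readout.read_state(); print("  lifted w",round(s["width"],3))
    if s["grip_force"]<10: print("no grip"); sys.exit()
    t=tray(SLOT[k][0]+.008,SLOT[k][1],0); Rt=down(TY)
    manip.move_to(t+[0,0,.21],Rt); manip.line_to(t+[0,0,h[2]+.024],v=.18)
    hit=manip.line_to(t+[0,0,h[2]+.0025],v=.04,max_force=10); s=readout.read_state(); print("  down",hit,s["tool_pos"][2]-h[2],s["wrist_force"])
    release(); manip.pause(.1); manip.line_to(readout.read_state()["tool_pos"]+[0,0,.15],v=.22); print("  t",T())
for k in sys.argv[1]: go(k)
b=tray(-.07,0,.30); manip.move_to(b,D); manip.pause(.2); shot("wrist","placed_"+sys.argv[1])
E
python3 place.py d
```

```text
cand d 0.88 [ 0.6386 -0.0743  0.      0.0227] 0.018 
d w 0.001 2.781948857009411 [-0.24501987  0.10213648  4.84073547]
  lifted w 0.0
no grip
```

Run:
```python
from h import *
print(T(),readout.read_state()["tool_pos"]); release()
b=[.6386,-.0743]; manip.move_to([b[0]-.08,b[1],.25],D); manip.pause(.2)
shot("wrist","after_d")
cv2.imwrite("pics/dd.png",np.hstack([cv2.imread("pics/pl_d.png")[0:260,120:440],cv2.imread("pics/after_d.png")[0:260,120:440]]))
relook("d")
```

```text
50.0 [ 0.64640711 -0.07405676  0.20893745]
  cand d 0.73 [ 0.6387 -0.0744  0.      0.0249] 0.015
```

View pics/dd.png

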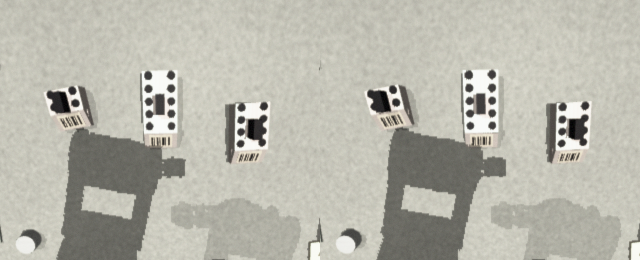

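Run:
```python
from h import *
import pickle
o=pickle.load(open("survey.pkl","rb")); x,y,z,yw=POSE["d"]; rows=[]
for n in("w_b1","w_b2","w_b4"):
    ci,im,_=o[n]; im=im.copy(); c=proj(ci,[(x,y,.04)])[0].astype(int)
    x0=max(c[0]-45,0);y0=max(c[1]-45,0); cr=cv2.resize(im[y0:y0+90,x0:x0+90],(390,390),interpolation=cv2.INTER_CUBIC)[:,:,::-1].copy(); raw=cr.copy(); f=390/90
    for zz,col in((.062,(0,0,255)),(.036,(0,255,0))):
        P=np.array([(-.003,-.005,zz),(.019,-.005,zz),(.019,.005,zz),(-.003,.005,zz)])@Rz(yw).T+[x,y,0]
        cv2.polylines(cr,[(((proj(ci,P)-[x0,y0])+.5)*f).astype(int)],True,col,1)
    rows.append(np.vstack([raw,cr]))
cv2.imwrite("pics/rib.png",cv2.resize(np.hstack(rows),(800,540)))
```

```text
(no output)
```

View pics/rib.png

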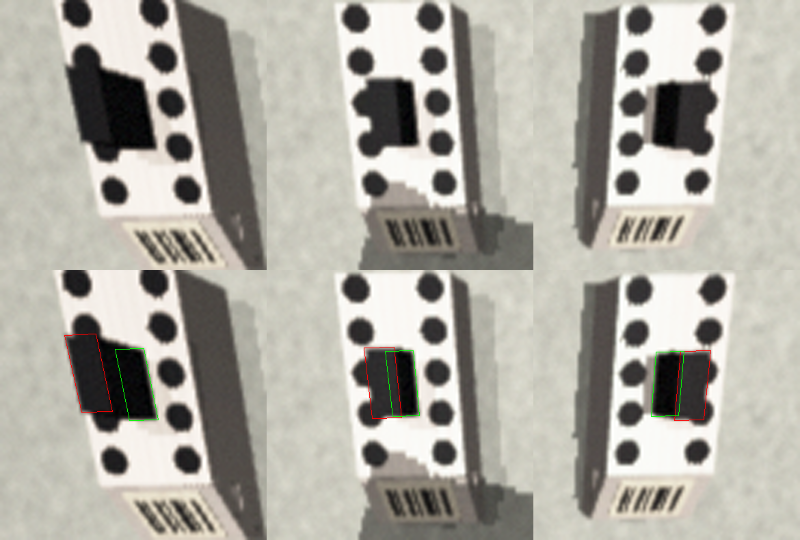

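The rib is exactly where modelled: the red (top) and green (base) outlines fit all three views. I'll retry the grasp and look while the fingers are closed.

Run:
```python
from h import *
x,y,_,yw=POSE["d"]; R=down(yw); s=readout.read_state(); print(s["width"])
g=np.array([x,y,0])+Rz(yw)@[.008,0,.0385]
manip.move_to(g+[0,0,.11],R); manip.line_to(g,v=.12); s=readout.read_state(); print(s["tool_pos"]-g,s["width"],s["ee_rot"].round(3).tolist())
shot("wrist","g0"); gripper_close(50)
s=readout.read_state(); print(s["width"],s["grip_force"],s["wrist_force"],T()); shot("wrist","g1")
cv2.imwrite("pics/gg.png",cv2.resize(np.hstack([cv2.imread("pics/g0.png")[150:420,130:430],cv2.imread("pics/g1.png")[150:420,130:430]]),(800,360)))
```

```text
1.0004132875045646
[ 4.93042860e-04 -8.84214280e-05  1.01079612e-03] 1.0018409768933758 [[1.0, 0.025, 0.002], [0.025, -1.0, -0.0], [0.002, 0.0, -1.0]]
0.07969213001951245 48.92642676830292 [-0.76398322 -0.29067658  1.44637165] 54.0
```

View pics/gg.png

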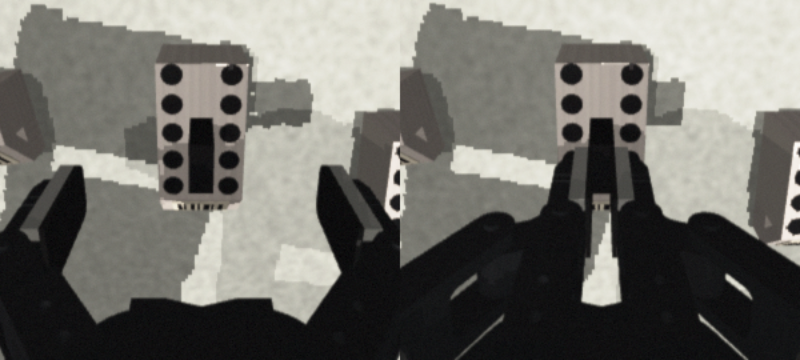

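This time the rib is held: the width reads 0.08 at 49 N, and the picture shows the pads on both sides of the rib. I'll carry on and build in a retry for missed grasps.

```bash
python3 - <<'E'
s=open('place.py').read()
i=s.index('    x,y,_,yw=POSE'); j=s.index('    t=tray(')
s=s[:i]+'''    put(k,grab(k))
'''+"def grab(k):\n"+'''    for n in range(3):
        x,y,_,yw=POSE[k]; R=down(yw); g=np.array([x,y,0])+Rz(yw)@[.008,0,.0385]
        manip.move_to(g+[0,0,.10],R); manip.line_to(g,v=.12); gripper_close(50)
        s=readout.read_state(); print(k,"w",round(s["width"],3),round(s["grip_force"],1))
        if s["grip_force"]>25 and s["width"]>.04: return s["tool_pos"]
        release(); manip.line_to(g+[0,0,.10],v=.25)
        b=POSE[k]; manip.move_to([b[0]-.08,b[1],.25],D); manip.pause(.2); relook(k)
    sys.exit("no grip")
def put(k,h):
    manip.line_to(h+[0,0,.17],v=.2)
    s=readout.read_state(); print("  lifted w",round(s["width"],3),round(s["grip_force"],1))
    if s["grip_force"]<25 or s["width"]<.04: sys.exit("dropped")
'''+s[j:]
s=s.replace("for k in sys.argv[1]: go(k)","for k in sys.argv[1]:\n    if k==sys.argv[1][0] and len(sys.argv)>2: put(k,readout.read_state()['tool_pos'])\n    else: go(k)")
open('place.py','w').write(s)
E
python3 place.py d held
```

```text
lifted w 0.077 48.8
  down True 0.003907518755667347 [-0.87180773 -0.79590393  6.22950206]
  t 59.3
```

View pics/placed_d.png

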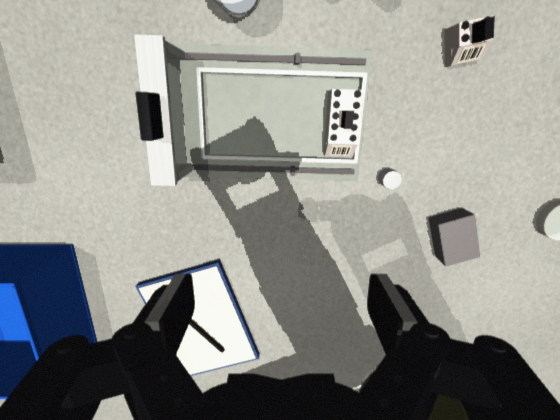

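Block d stands in the tray's right slot at about (123,344), on the floor and clear of the rim. Next: a, c, b.

```bash
python3 place.py acb
```

```text
cand a 0.69 [0.6418 0.0359 0.     0.1935] 0.012 
a w 0.076 48.9
  lifted w 0.083 48.8
  down True 0.003916092303877135 [-1.6285976  -0.80138663  6.63722338]
  t 68.8
  cand c 0.91 [ 0.612  -0.1836  0.      0.0389] 0.014 
c w 0.073 48.9
  lifted w 0.081 48.8
  down True 0.0038970639438917834 [-0.74069654 -1.10432798  5.71892432]
  t 78.9
  cand b 0.81 [ 0.5891 -0.3329  0.     -0.3402] 0.012 
  MOVED b
b w 0.082 48.9
  lifted w 0.08 48.8
  down True 0.003961308554611721 [-0.3187576  -2.23892322  5.817502  ]
  t 90.2
```

```bash
ls pics | grep placed
```

```text
placed_acb.png
placed_d.png
```

View pics/placed_acb.png

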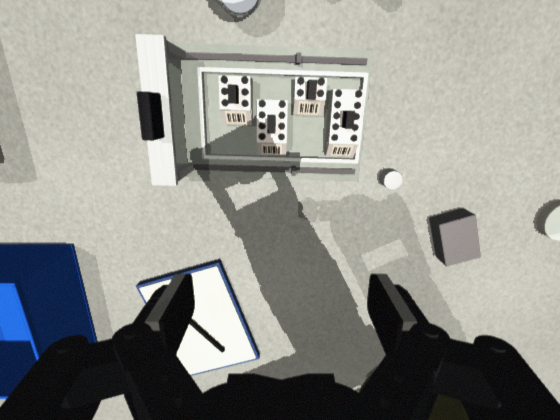

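All four blocks stand inside the rim: b (95,235), c (125,272), a (93,310) and d (122,345). Now I lock the bar.

Run:
```python
from h import *
ax=Rz(TY)[:,1]; R=down(TY)
b=np.array([.5504,.3003,0])+ax*.121
manip.move_to(b+[0,0,.22],R); manip.line_to(b+[0,0,.097],v=.12)
for n in range(3):
    gripper_close(40); s=readout.read_state(); print("w",s["width"],s["grip_force"],s["wrist_force"])
    if s["grip_force"]>20: break
    release()
p=s["tool_pos"]
manip.line_to(p-ax*.130,v=.1)
hit=manip.line_to(p-ax*.152,v=.04,max_force=12)
s=readout.read_state(); print(hit,(s["tool_pos"]-p)@ax,s["wrist_force"])
manip.line_to(s["tool_pos"]+ax*.0005,v=.05)
release(); manip.line_to(readout.read_state()["tool_pos"]+[0,0,.13],v=.22)
manip.move_to(tray(-.07,0,.33),D); manip.pause(.2); shot("wrist","final_w"); 
manip.move_to([.35,-.1,.35],D); manip.pause(.2); ci,im=shot("top","final_t"); print(T())
cv2.imwrite("pics/fin.png",cv2.resize(np.hstack([cv2.imread("pics/final_w.png"),cv2.imread("pics/final_t.png")]),(800,300)))
```

```text
w 0.14014883151518578 39.12083387374878 [-0.5674891  -0.59393571  1.86337498]
True -0.1449416480211621 [-0.31121899  6.15593783  1.63158992]
99.8
```

View pics/fin.png

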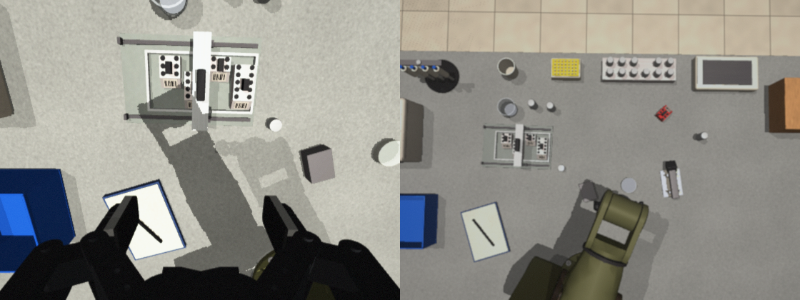

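The bar is over the tray's middle after 145 mm of travel and hit its stop. The blocks are in, the scanner is in its cradle, and the bystanders look undisturbed. Handing in.

```bash
python3 -c "
from h import *
print(order.job_done())"
```

```text
the job is handed in; nothing more can be done
None
```

The job is handed in at about 100 s of robot time: bar unlocked, labels held for reading in the order a, b, c, d (the scanner gives no read confirmation), scanner back in its cradle, all four blocks standing in the tray, and the bar locked at its stop. Block b was knocked about 5 cm aside during the run and was found again; one missed grasp on d was retried.

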